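# Steady a pin with stand tweezers squeezed to the set mark

### The job

Without lifting it, push the dark wooden blank against the board's side rail and then along the rail to the end stop, until it sits square and flush in the corner with its upright pin between the open tweezer tips. Then squeeze the two tweezer legs between the gripper's fingers until the index fin on the far leg lines up with the fin of the brass rider on the cross bar. Finish while holding that squeeze steady, the blank still in its corner and the jar, cup and pot left alone.

Things in the scene. Friction and masses are not known exactly. Their poses are not given: they have to be found in the camera images.
- jig: Setting board fixed to the table, plywood 240 x 440 mm, 12 mm thick, carrying rail, stop and stand tweezers. Origin at table level below the spot where the pin belongs; x points away from the robot, across the tweezers; y to the robot's left, along them from heel to tips. Slab spans x -140..100, y -230..210 mm. Nothing on it rises above 82 mm over the table.
- blank: Dark wooden block 60 (x) x 80 (y) x 18 mm tall, about 120 g, loose on the board. Origin: centre of its underside. An upright brass pin, 5 mm thick, top 50 mm above the underside, stands on it at (0, -25) mm, towards the tweezers. Home in the corner, its origin is at (0, 25, 12) mm in the board's frame, with the same yaw.
- corner (a point): Inner corner of the two wooden fences, at (30, -15, 12) mm in the board's frame. Side rail: face at x = 30, y from -30 to 165. End stop: face at y = -15, x from -40 to 45. Both 15 mm thick and 14 mm tall above the slab (top 26 mm over the table).
- blank_corner (a point): The blank's lower corner at (30, -40, 0) mm in its own frame; belongs in the fence corner.
- heel (a point): Heel of the steel tweezers, at (0, -190, 55) mm in the board's frame, on a dark stand block 50 x 36 mm, 70 mm high. Two level legs hinge there about upright axes at x = -4 (near leg) and +4 mm (far leg). Each is 3 mm thick, 200 mm long, 14 mm tall (48 to 62 mm over the table); open, each stands out 0.11 rad from the y axis and the tip gap is about 49 mm.
- squeeze (a point): Midway between the two finger studs, fixed at (0, -70, 55) mm in the board's frame: squeeze here, closing along the board's x. Each stud is an upright round bar 8 mm thick, 14 mm tall, outside its leg 120 mm from the hinge. With the legs at angle a to the y axis, the width over the studs is 2(9.5 + 120 sin a) mm: 45 mm open, 25 to 34 mm at the mark.
- leg_near (a joint): Angle of the near leg (rad): 0 sprung open, grows as it is squeezed, 0.109 at its stop (legs parallel). Its angle a to the board's y axis is 0.11 minus this. Sprung 6 N m/rad with a little preload: 1.5 N at the stud to start it, 4 to 6 N at the mark. It springs open when let go.
- leg_far (a joint): Angle of the far leg, likewise.
- rider (a joint): Setting of the brass rider, locked on the cross bar (m): distance of its fin from the near leg's centre plane towards the far leg, 0.016 to 0.030. The gap is right when the legs' centre planes are this far apart at the fins, 172 mm from the hinges (2(4 + 172 sin a) mm with both legs at angle a). The rider stays put.
- index (a point): Top of the upright steel index fin (2 mm thick) on the far leg's top edge, 172 mm from its hinge, in the leg's centre plane, 80 mm above the table.
- mark (a point): Top of the brass rider's upright fin (2 mm thick), 80 mm above the table, 172 mm from the near leg's hinge. The rider sits on a steel cross bar that is fixed to the near leg and runs over the far leg; with the legs open the index stands 15 to 30 mm beyond the mark, on the far side.
- jar: Bystander beyond the board: glass jar, dark cap, 72 mm diameter, 105 mm tall. Origin: centre of its underside.
- cup: Bystander beyond the board: clear plastic cup, 70 mm rim, 85 mm tall. Origin: centre of its underside.
- pot: Bystander beyond the board: green pigment pot, black cap, 52 mm diameter, 42 mm tall. Origin: centre of its underside.
There are look-alikes about, which are no part of the job. What is shaped like the blank but pink or turquoise is not meant.

How it is judged:
By the outcome, as a careful person would: the job done as asked, in the order asked, and still so for the second after the job is handed in, while the arm keeps its last pose, push and grip.
It also fails if it takes over 67 s, if anything falls off the work surface, if the arm or the gripper's body presses on something with over 40 N, if the wrist force passes 120 N, or if a joint passes its speed limit or range.

### The arm

A 6-joint arm with a two-finger parallel gripper is mounted at the origin on the work surface. World frame = base frame: x ahead of the robot, y to its left, z up, the work surface at z = 0. Lengths are in m, angles in rad, forces in N, time in s.
With the tool pointing down it reaches from about 0.35 to 0.925 m from the base axis. Payload 6.4 kg.
Tool frame: the origin (TCP) lies midway between the tips of the shut fingers; the grasp point (between the pads) lies 19 mm behind it; z points along the fingers, y is the line along which they close (so a half turn about z gives the same grasp; the last joint's range is limited). The gripper opens to 85 mm and grips with 20 to 120 N. Pads are 22 mm wide; open, the fingers measure 114 mm over their backs; the gripper's body (76 mm by 85 mm) begins 54 mm behind the grasp point. The pads swing forward as they close: fully open they stand 13 mm farther back than shut.
Start: joints at [0.983, 0.245, 1.558, -0, 1.339, -0.174], TCP at [0.261, 0.595, 0.231] pointing down, gripper open.
Joint ranges: [-3.13, 3.13], [-1.02, 2.26], [0.13, 2.54], [-0.95, 4.09], [0.21, 2.88], [-2.74, 2.74]. Speed limits (rad/s): [2.57, 2.57, 3.14, 3.14, 3.14, 3.14].

### API

Orientations are given as a unit quaternion [x, y, z, w].
In Python, from bench import telemetry, grab_frame, get_calibration, env gives the robot as it stands.
- The arm moves only by the tool play_rows, never from a script. Its argument "plan" is a list of rows, each a list of 3 entries, a list of its own where there are three numbers: the shift along the tool's x, y, z in m, then the turn about the tool's z in rad, then the finger opening in m, from 0 to 0.0854. A call has 1 to 12 rows; each row shifts and turns the commanded pose from where the row before left it, along the tool's axes as they then stand; what a row does not reach is not made up. A row lasts 1/8 s, in which the tool goes at most 62.5 mm and 10.7 degrees, less where a joint would pass 70% of its speed; a pose out of reach is approached as far as the arm can. A call with a gripper value outside its range is refused whole. The fingers move at their own pace and stop on an object; "newtons" is the grip in N (left out, the last holds). Time passes only in rows, so rows that do not move let the fingers close. It gives the time, the measured TCP pose, the force, the opening and the grip force at its end, in the units of the state.
- telemetry.state(): the state, without advancing time (a new reading comes with each control period).
- grab_frame(name): name is "side" or "top"; returns (picture, depth): 400x640x3 uint8, red, green, blue; 400x640 float32, m along the optical axis (not along the pixel's ray), 0 where there is no reading.
- get_calibration(name): a dict with "camera_matrix" (3x3 intrinsics, pixels), "T" (4x4, takes a point from camera to world coordinates). Camera axes: x right, y down, z forward; pixel columns grow to the right and rows downward; lengths in m; the calibration is good to about 2 mm. A picture is of the moment at which its call begins. get_calibration takes no time and is no camera call.
- env.job_done(): hands the job in; it is judged then, once.
The state is a dict: "t": time; "joint_pos": joint angles; "joint_velocities": joint speeds; "joint_torque": joint torques, N m; "eef_pos": TCP position; "orientation": TCP orientation; "contact_force": force on the tool from outside, world axes, zero at the start; "wrist_torque": the same for the moment, N m; "grip_width": finger opening in m; "finger_force": force on a finger pad.
Only numpy, scipy, OpenCV 4.12 (cv2) and the standard library are available. Lean on these libraries where they do the work, as an engineer would, in place of code of your own. Each camera call takes 0.05 s, during which the arm holds its last target. There are 200 camera calls.

## Working session

There is one attempt and no reset: what is moved stays moved. The work goes in short steps, Python scripts to look and compute and a tool call to move; the robot and the scene stay as the last step left them, time stands still between calls to the robot, and variables do not carry over. Pictures are saved under pics/ and viewed, at most 10 in all, crops included, and the job is handed in when it is done.

Besides the shell and the picture viewer there is one more tool, called after "Call:" by a JSON object that holds its "op" and its "data". play_rows: Moves the arm, as the interface text tells. Its arguments: {"type":"object","properties":{"plan":{"type":"array"},"newtons":{"type":"number"}},"required":["plan"]}

```bash
mkdir -p pics
python3 - <<'E'
from bench import telemetry, grab_frame, get_calibration, env
import cv2,numpy as np
for n in("side","top"):
    p,d=grab_frame(n); cv2.imwrite(f"pics/{n}0.png",p[:,:,::-1]); np.save(f"{n}0.npy",d)
    c=get_calibration(n); print(n,np.round(c["camera_matrix"],1).tolist(),np.round(c["T"],3).tolist())
print(telemetry.state())
E
```

```text
side [[376.3, 0.0, 325.1], [0.0, 376.3, 204.0], [0.0, 0.0, 1.0]] [[-0.985, -0.122, 0.119, 0.498], [-0.171, 0.722, -0.671, 0.561], [-0.004, -0.682, -0.732, 0.657], [0.0, 0.0, 0.0, 1.0]]
top [[458.2, 0.0, 324.6], [0.0, 458.2, 203.5], [0.0, 0.0, 1.0]] [[-0.018, -0.984, 0.175, 0.413], [-0.999, 0.013, -0.03, 0.044], [0.027, -0.175, -0.984, 0.943], [0.0, 0.0, 0.0, 1.0]]
{'t': 0.1, 'joint_pos': array([ 9.82899164e-01,  2.45751084e-01,  1.55890717e+00, -1.27431393e-05,
        1.33867584e+00, -1.74115593e-01]), 'joint_velocities': array([-0.0007307 , -0.00043504, -0.00427391,  0.00059569,  0.00055094,
       -0.0009053 ]), 'joint_torque': array([ 1.98628513e-04, -4.30674291e+01, -3.27126539e+01, -1.25706761e-04,
        2.86418079e-03, -1.24491010e-05]), 'eef_pos': array([0.26107276, 0.59471759, 0.23027803]), 'orientation': array([ 2.05416471e-01,  9.78674264e-01, -8.10585678e-04, -3.18026200e-04]), 'contact_force': array([ 0.00050323, -0.09948637, -0.1695331 ]), 'wrist_torque': array([ 0.06587441, -0.00448833, -0.01239886]), 'finger_force': 0.0, 'grip_width': 0.08527910977244486}
```

View pics/top0.png

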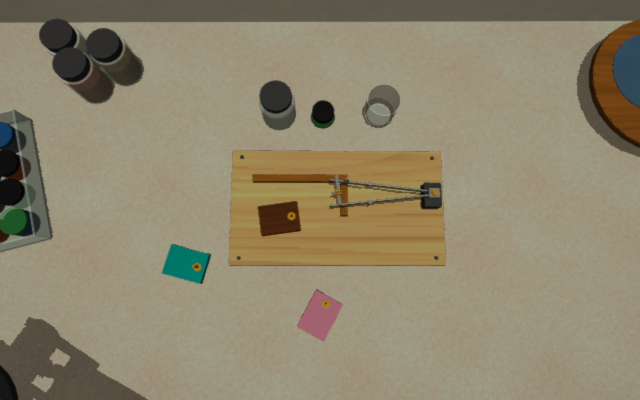

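View pics/side0.png

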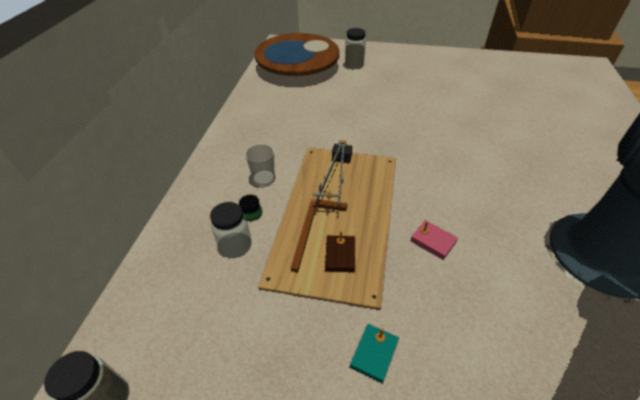

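The top view shows the board at cols 229–446, rows 150–266. The dark blank is near (279,218) with its pin at (291,216), the fences meet near (343,178), and the tweezers run from the heel (432,195) to tips around col 331. The side view looks at the tips from +y, so it should show the fins during the squeeze.

```bash
cat > h.py <<'E'
import numpy as np,cv2
from bench import grab_frame,get_calibration
def ray(n,uv,z):
    c=get_calibration(n);K=c["camera_matrix"];T=c["T"]
    uv=np.atleast_2d(uv).astype(float)
    d=np.c_[(uv-[K[0,2],K[1,2]])/[K[0,0],K[1,1]],np.ones(len(uv))]@T[:3,:3].T
    o=T[:3,3]; return o+d*((z-o[2])/d[:,2])[:,None]
def proj(n,P):
    c=get_calibration(n);T=np.linalg.inv(c["T"]);q=np.atleast_2d(P)@T[:3,:3].T+T[:3,3]
    q=q@c["camera_matrix"].T; return q[:,:2]/q[:,2:]
def rect(n,mask,z):
    cs,_=cv2.findContours(mask.astype(np.uint8),cv2.RETR_EXTERNAL,cv2.CHAIN_APPROX_NONE)
    c=max(cs,key=cv2.contourArea)[:,0]
    P=ray(n,c,z)[:,:2]
    r=cv2.minAreaRect((P*1000).astype(np.float32)); return r,c
E
python3 - <<'E'
from h import *
for n in("top","side"):
    p=cv2.imread(f"pics/{n}0.png"); hsv=cv2.cvtColor(p,cv2.COLOR_BGR2HSV)
    for u,v in ([(250,240),(270,210),(300,178),(345,205),(100,300)] if n=="top" else[(300,250),(335,245),(305,235),(330,205)]): print((u,v),hsv[v,u])
    h,s,v=cv2.split(hsv)
    m=(s>90)&(h<25)&(v>120)
    m=cv2.morphologyEx(m.astype(np.uint8),cv2.MORPH_CLOSE,np.ones((9,9)))
    roi=np.zeros_like(m); 
    if n=="top": roi[145:272,222:452]=1
    else: roi[140:305,255:402]=1
    r,c=rect(n,m*roi,.012); print(n,"board",r)
    print(cv2.boxPoints(r).round(1).tolist())
    m=(v<90)&(h<20)&(s>60); roi2=np.zeros_like(m)
    if n=="top": roi2[195:242,250:306]=1
    else: roi2[230:275,322:360]=1
    r,c=rect(n,m&roi2,.030); print("blank",r,cv2.boxPoints(r).round(1).tolist())
p=cv2.imread("pics/top0.png")[140:275,220:455]
p2=cv2.imread("pics/side0.png")[135:305,255:405]
cv2.imwrite("pics/c1.png",cv2.resize(p[:130,90:230],None,fx=5.7,fy=4.6*1.24,interpolation=cv2.INTER_CUBIC)[:600])
E
```

```text
(250, 240) [ 18 137 162]
(270, 210) [ 12 202  67]
(300, 178) [ 15 208 120]
(345, 205) [18 65 59]
(100, 300) [ 22  50 157]
top board ((571.5665283203125, -10.040176391601562), (439.1141357421875, 239.19985961914062), 89.02466583251953)
[[448.20001220703125, -227.5], [687.4000244140625, -231.60000610351562], [694.9000244140625, 207.39999389648438], [455.70001220703125, 211.5]]
blank ((546.25390625, 108.57618713378906), (60.661956787109375, 78.22148895263672), 7.395745277404785) [[511.1000061035156, 143.5], [521.2000122070312, 65.9000015258789], [581.4000244140625, 73.69999694824219], [571.2999877929688, 151.3000030517578]]
(300, 250) [ 13 198 107]
(335, 245) [ 11 186  48]
(305, 235) [ 13 191 104]
(330, 205) [ 13 203  73]
side board ((572.04052734375, -9.739364624023438), (440.31341552734375, 239.54774475097656), 89.0615463256836)
[[448.70001220703125, -227.89999389648438], [688.2000122070312, -231.8000030517578], [695.4000244140625, 208.39999389648438], [455.8999938964844, 212.3000030517578]]
blank ((548.1166381835938, 113.97047424316406), (58.286231994628906, 90.76519775390625), 6.826944828033447) [[513.7999877929688, 155.60000610351562], [524.5999755859375, 65.4000015258789], [582.4000244140625, 72.4000015258789], [571.7000122070312, 162.5]]
```

Call:
{"op": "play_rows", "data": {"plan": [[[0, 0, 0], 0.1677, 0], [[0, 0, 0], 0.1677, 0], [[0, 0, 0], 0.1677, 0], [[0, 0, 0], 0.1677, 0], [[0, 0, 0], 0.1677, 0], [[0, 0, 0], 0.1677, 0], [[0, 0, 0], 0.1677, 0]], "newtons": 20}}

```text
t: 0.98
eef_pos: [0.2612, 0.5948, 0.2306]
orientation: [0.715, 0.699, -0.001, 0.0]
contact_force: [1.1, 0.3, 0.3]
grip_width: -0.0003
finger_force: 0.0
```

Call:
{"op": "play_rows", "data": {"plan": [[[-0.048, 0.0226, 0], 0, 0], [[-0.048, 0.0226, 0], 0, 0], [[-0.048, 0.0226, 0], 0, 0], [[-0.048, 0.0226, 0], 0, 0], [[-0.048, 0.0226, 0], 0, 0], [[-0.048, 0.0226, 0], 0, 0], [[-0.048, 0.0226, 0], 0, 0], [[-0.048, 0.0226, 0], 0, 0], [[-0.048, 0.0226, 0], 0, 0], [[-0.048, 0.0226, 0], 0, 0], [[0, 0, 0], 0, 0]]}}

```text
t: 2.35
eef_pos: [0.48, 0.1087, 0.231]
orientation: [0.715, 0.699, -0.0, -0.0]
contact_force: [0.4, 0.8, -0.6]
grip_width: 0.0002
finger_force: 0.0
```

Call:
{"op": "play_rows", "data": {"plan": [[[0, 0, 0.05], 0, 0], [[0, 0, 0.05], 0, 0], [[0, 0, 0.05], 0, 0], [[0, 0, 0.044], 0, 0], [[0, 0, 0.018], 0, 0], [[0, 0, 0], 0, 0]]}}

```text
t: 3.1
eef_pos: [0.4772, 0.1122, 0.0176]
orientation: [0.713, 0.701, -0.002, -0.002]
contact_force: [-0.4, -0.1, 0.8]
grip_width: 0.0002
finger_force: 0.0
```

Run:
```python
from bench import telemetry
s=telemetry.state();q=s['orientation'];print(s['eef_pos'],q,np.degrees(2*np.arctan2(q[1],q[0])) if 0 else q, s['contact_force'],s['joint_pos'])
import math;print(math.degrees(2*math.atan2(q[1],q[0])))
```

```text
[0.47716366 0.11220371 0.01759921] [ 0.71269514  0.70147029 -0.00154005 -0.00164216] [ 0.71269514  0.70147029 -0.00154005 -0.00164216] [-0.41218085 -0.06415989  0.82924754] [-9.24361551e-04  1.96531151e-01  2.06503037e+00  2.27455760e-04
  8.84530338e-01  1.48056625e-02]
89.09045540161769
```

Call:
{"op": "play_rows", "data": {"plan": [[[0, 0.007, 0], 0, 0], [[0, 0.007, 0], 0, 0], [[0, 0.007, 0], 0, 0], [[0, 0.007, 0], 0, 0], [[0, 0.006, 0], 0, 0], [[0, 0.006, 0], 0, 0], [[0, 0.006, 0], 0, 0], [[0, 0.006, 0], 0, 0], [[0, 0.006, 0], 0, 0], [[0, 0.005, 0], 0, 0], [[0, 0.003, 0], 0, 0], [[0, 0, 0], 0, 0]]}}

```text
t: 4.6
eef_pos: [0.5455, 0.1103, 0.0194]
orientation: [0.713, 0.701, 0.0, 0.0]
contact_force: [-0.9, -0.8, 3.3]
grip_width: 0.0002
finger_force: 1.4
```

```bash
cat > blank.py <<'E'
from h import *
import sys
from bench import telemetry
O=np.array([591.97,-.24]);a=-.0168;R=np.array([[np.cos(a),-np.sin(a)],[np.sin(a),np.cos(a)]])
p,d=grab_frame("top");p=p[:,:,::-1].copy();cv2.imwrite("pics/"+sys.argv[1],p)
h,s,v=cv2.split(cv2.cvtColor(p,cv2.COLOR_BGR2HSV))
B=lambda x,y:np.r_[O+R@[x,y],30]/1000
q=proj("top",[B(-95,160),B(34,160),B(34,-12),B(-95,-12)])
roi=cv2.fillConvexPoly(np.zeros_like(h),q.round().astype(np.int32),1)
m=(v<90)&(h<20)&(s>60)&(roi>0)
r,c=rect("top",m,.03);print(r)
print("board xy corners",((cv2.boxPoints(r)-O)@R).round(1).tolist(),"centre",(np.array(r[0])-O)@R)
st=telemetry.state();print(((st['eef_pos'][:2]*1000-O)@R),st['eef_pos'],st['contact_force'],st['t'])
E
python3 blank.py b1.png
```

```text
((621.6528930664062, 22.112741470336914), (55.343833923339844, 6.066638946533203), 86.52149963378906)
board xy corners [[25.1, -4.7], [31.1, -4.9], [33.5, 50.4], [27.5, 50.6]] centre [29.30319592 22.84823627]
[-48.3554243  109.71546523] [0.54546453 0.11027232 0.01936215] [-1.89972851  0.92156284  2.09858267] 4.65
```

Call:
{"op": "play_rows", "data": {"plan": [[[0, 0.002, 0], 0, 0], [[0, 0.001, 0], 0, 0], [[0, 0.001, 0], 0, 0], [[0, 0, 0], 0, 0]]}}

```text
t: 5.15
eef_pos: [0.5493, 0.1102, 0.0193]
orientation: [0.713, 0.701, 0.0, 0.0]
contact_force: [-2.5, 0.1, 3.0]
grip_width: -0.0001
finger_force: 2.2
```

Call:
{"op": "play_rows", "data": {"plan": [[[0, 0.001, 0], 0, 0], [[0, 0.001, 0], 0, 0], [[0, 0, 0], 0, 0]]}}

```text
t: 5.52
eef_pos: [0.5514, 0.1102, 0.0193]
orientation: [0.713, 0.701, 0.0, 0.0]
contact_force: [-3.1, -0.0, 3.9]
grip_width: 0.0001
finger_force: 1.9
```

Call:
{"op": "play_rows", "data": {"plan": [[[0, 0.001, 0], 0, 0], [[0, 0.001, 0], 0, 0], [[0, 0, 0], 0, 0]]}}

```text
t: 5.9
eef_pos: [0.5519, 0.1102, 0.0192]
orientation: [0.713, 0.701, -0.001, -0.001]
contact_force: [-7.6, 0.1, 8.7]
grip_width: -0.0002
finger_force: 5.6
```

Call:
{"op": "play_rows", "data": {"plan": [[[0, 0.001, 0], 0, 0], [[0, 0.001, 0], 0, 0], [[0, 0, 0], 0, 0]]}}

```text
t: 6.28
eef_pos: [0.5522, 0.1102, 0.0191]
orientation: [0.713, 0.701, -0.003, -0.003]
contact_force: [-15.1, -1.2, 14.8]
grip_width: -0.0001
finger_force: 9.9
```

Call:
{"op": "play_rows", "data": {"plan": [[[0, -0.01, 0], 0, 0], [[0, -0.015, 0], 0, 0], [[0.03, 0, -0.02], 0, 0], [[0.04, 0, -0.02], 0, 0], [[0, 0.03, 0], 0, 0], [[0, 0.04, 0], 0, 0], [[0, 0, 0], 0, 0], [[0, 0, 0], 0, 0]]}}

```text
t: 7.28
eef_pos: [0.6002, 0.1792, 0.0586]
orientation: [0.713, 0.701, -0.001, -0.0]
contact_force: [0.1, -0.0, -0.2]
grip_width: -0.0
finger_force: 0.0
```

```bash
python3 blank.py b2.png
```

```text
((584.755126953125, 71.78164672851562), (90.3583755493164, 152.5123748779297), 1.7843068838119507)
board xy corners [[-57.2, 145.9], [-49.9, -6.4], [40.4, -2.1], [33.0, 150.2]] centre [-8.42376166 71.89027911]
[  4.94614304 179.62354459] [0.59993298 0.17927511 0.05859701] [-0.74258429  0.3424985   0.57120846] 7.325
```

View pics/b2.png

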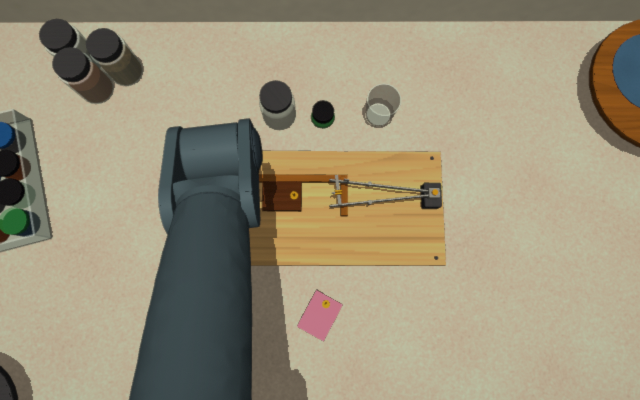

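Call:
{"op": "play_rows", "data": {"plan": [[[0, 0, 0.02], 0, 0], [[0, 0, 0.022], 0, 0], [[0, 0, 0], 0, 0]]}}

```text
t: 7.7
eef_pos: [0.599, 0.1791, 0.0141]
orientation: [0.713, 0.701, -0.002, -0.002]
contact_force: [-0.6, -0.1, 0.5]
grip_width: -0.0001
finger_force: 0.0
```

Call:
{"op": "play_rows", "data": {"plan": [[[-0.009, 0, 0], 0, 0], [[-0.009, 0, 0], 0, 0], [[-0.008, 0, 0], 0, 0], [[-0.007, 0, 0], 0, 0], [[-0.007, 0, 0], 0, 0], [[-0.007, 0, 0], 0, 0], [[-0.007, 0, 0], 0, 0], [[-0.007, 0, 0], 0, 0], [[-0.007, 0, 0], 0, 0], [[-0.007, 0, 0], 0, 0], [[-0.007, 0, 0], 0, 0], [[0, 0, 0], 0, 0]]}}

```text
t: 9.2
eef_pos: [0.5998, 0.0966, 0.0171]
orientation: [0.713, 0.701, -0.0, 0.0]
contact_force: [0.0, 0.2, 0.5]
grip_width: -0.0001
finger_force: 0.0
```

Call:
{"op": "play_rows", "data": {"plan": [[[-0.004, 0, 0], 0, 0], [[-0.004, 0, 0], 0, 0], [[-0.003, 0, 0], 0, 0], [[-0.001, 0, 0], 0, 0], [[0, 0, 0], 0, 0]]}}

```text
t: 9.82
eef_pos: [0.5998, 0.0852, 0.0173]
orientation: [0.713, 0.701, -0.0, 0.0]
contact_force: [0.3, 0.2, -0.2]
grip_width: -0.0002
finger_force: 0.0
```

Call:
{"op": "play_rows", "data": {"plan": [[[-0.002, 0, 0], 0, 0], [[-0.002, 0, 0], 0, 0], [[-0.002, 0, 0], 0, 0], [[-0.001, 0, 0], 0, 0], [[0, 0, 0], 0, 0]]}}

```text
t: 10.45
eef_pos: [0.5997, 0.0782, 0.0173]
orientation: [0.713, 0.701, -0.0, 0.0]
contact_force: [0.2, -0.2, 0.2]
grip_width: 0.0004
finger_force: 0.1
```

Call:
{"op": "play_rows", "data": {"plan": [[[-0.001, 0, 0], 0, 0], [[-0.001, 0, 0], 0, 0], [[0, 0, 0], 0, 0]]}}

```text
t: 10.82
eef_pos: [0.5997, 0.0763, 0.0173]
orientation: [0.713, 0.701, 0.0, 0.0]
contact_force: [0.1, 1.1, -0.2]
grip_width: 0.0
finger_force: 0.3
```

Call:
{"op": "play_rows", "data": {"plan": [[[-0.001, 0, 0], 0, 0], [[-0.001, 0, 0], 0, 0], [[0, 0, 0], 0, 0]]}}

```text
t: 11.2
eef_pos: [0.5994, 0.0753, 0.0173]
orientation: [0.713, 0.701, 0.0, -0.001]
contact_force: [-0.2, 6.0, 1.1]
grip_width: 0.0001
finger_force: 2.7
```

Call:
{"op": "play_rows", "data": {"plan": [[[0.015, 0, 0], 0, 0], [[0.04, 0, -0.02], 0, 0], [[0.05, 0, -0.04], 0, 0], [[0.05, -0.02, -0.04], 0, 0], [[0.03, -0.02, 0], 0, 0], [[0, 0, 0], 0, 0], [[0, 0, 0], 0, 0]]}}

```text
t: 12.08
eef_pos: [0.5639, 0.2552, 0.1132]
orientation: [0.713, 0.701, -0.0, 0.0]
contact_force: [-0.1, -0.1, 0.1]
grip_width: -0.0
finger_force: 0.0
```

```bash
python3 blank.py b3.png
python3 - <<'E'
from h import *
ps=[];ss=[]
for i in range(4): ps.append(grab_frame("top")[0].astype(float)); ss.append(grab_frame("side")[0].astype(float))
t=np.mean(ps,0)[:,:,::-1];s=np.mean(ss,0)[:,:,::-1]
print(np.std(ps,0).mean())
cv2.imwrite("pics/t3.png",t);cv2.imwrite("pics/s3.png",s)
a=cv2.resize(t[165:225,255:350],None,fx=8,fy=5*1.0,interpolation=cv2.INTER_CUBIC)
b=cv2.resize(s[175:240,300:395],None,fx=8,fy=8*.0+4.6,interpolation=cv2.INTER_CUBIC)
cv2.imwrite("pics/c3.png",np.vstack([a,b])[:600,:800])
E
```

```text
((590.4139404296875, 73.40486907958984), (66.45423889160156, 171.68637084960938), 0.09785146266222)
board xy corners [[-37.6, 158.8], [-34.4, -12.8], [32.0, -11.6], [28.8, 160.1]] centre [-2.79301559 73.60833599]
[-32.11034879 254.5132433 ] [0.5641398  0.25477676 0.11310438] [ 0.25101999 -0.90984658 -0.1759317 ] 12.125
0.3965126366389899[ WARN:0@5.013] global loadsave.cpp:1063 imwrite_ Unsupported depth image for selected encoder is fallbacked to CV_8U.
```

View pics/c3.png

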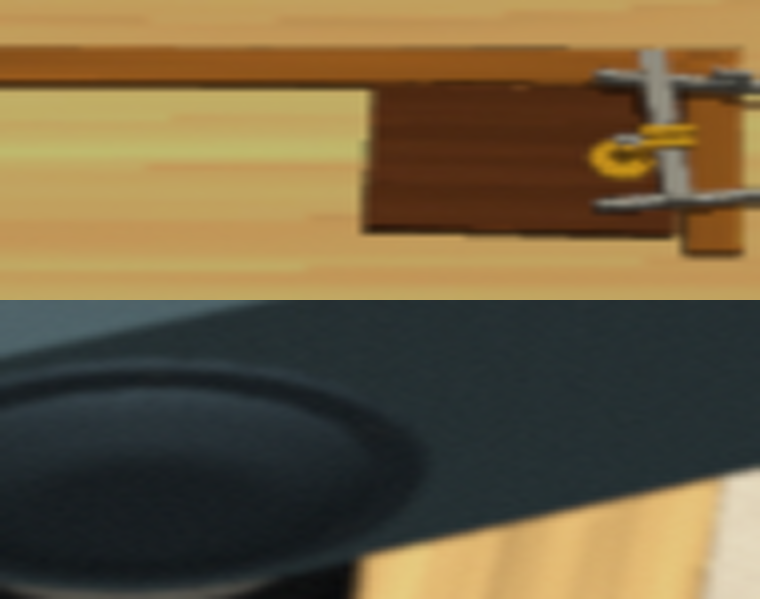

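The blank (crop, upper half) is home at the rail and stop with the pin between the tips. Its near edge is tilted about 1–2° against the rail, from (362,232) to (672,237) in the crop, so I'll press it once more against the rail. The arm blocks the side view here.

Call:
{"op": "play_rows", "data": {"plan": [[[-0.04, -0.028, 0], 0, 0], [[-0.05, -0.025, 0], 0, 0], [[-0.05, 0, 0], 0, 0], [[-0.05, 0, 0], 0, 0], [[-0.0425, 0, 0], 0, 0], [[0, 0, 0.04], 0, 0], [[0, 0, 0.036], 0, 0], [[0, 0, 0.02], 0, 0], [[0, 0, 0], 0, 0]]}}

```text
t: 13.65
eef_pos: [0.5057, 0.0239, 0.0162]
orientation: [0.713, 0.701, -0.001, -0.002]
contact_force: [-0.3, -0.5, 0.7]
grip_width: -0.0003
finger_force: 0.0
```

Call:
{"op": "play_rows", "data": {"plan": [[[0, 0.007, 0], 0, 0], [[0, 0.007, 0], 0, 0], [[0, 0.007, 0], 0, 0], [[0, 0.007, 0], 0, 0], [[0, 0.006, 0], 0, 0], [[0, 0.003, 0], 0, 0], [[0, 0.002, 0], 0, 0], [[0, 0, 0], 0, 0], [[0, 0, 0], 0, 0]]}}

```text
t: 14.78
eef_pos: [0.5459, 0.0232, 0.0175]
orientation: [0.713, 0.701, -0.0, -0.0]
contact_force: [-0.5, 0.9, 0.2]
grip_width: 0.0001
finger_force: 0.0
```

Call:
{"op": "play_rows", "data": {"plan": [[[0, 0.002, 0], 0, 0], [[0, 0.001, 0], 0, 0], [[0, 0.001, 0], 0, 0], [[0, 0, 0], 0, 0]]}}

```text
t: 15.28
eef_pos: [0.5487, 0.0231, 0.0173]
orientation: [0.713, 0.701, -0.001, -0.001]
contact_force: [-5.4, -2.0, 3.7]
grip_width: 0.0002
finger_force: 3.0
```

Call:
{"op": "play_rows", "data": {"plan": [[[0, 0.001, 0], 0, 0], [[0, 0.001, 0], 0, 0], [[0, 0, 0], 0, 0]]}}

```text
t: 15.65
eef_pos: [0.549, 0.0231, 0.017]
orientation: [0.713, 0.701, -0.003, -0.003]
contact_force: [-13.3, -1.7, 9.8]
grip_width: 0.0001
finger_force: 6.3
```

Call:
{"op": "play_rows", "data": {"plan": [[[0, 0.001, 0], 0, 0], [[0, 0.0005, 0], 0, 0], [[0, 0, 0], 0, 0]]}}

```text
t: 16.02
eef_pos: [0.5491, 0.023, 0.017]
orientation: [0.713, 0.701, -0.004, -0.004]
contact_force: [-17.2, -3.7, 13.7]
grip_width: 0.0001
finger_force: 9.1
```

Call:
{"op": "play_rows", "data": {"plan": [[[0, -0.015, 0], 0, 0], [[0, -0.03, -0.03], 0, 0], [[0, 0, -0.06], 0, 0], [[0.05, 0, -0.04], 0, 0], [[0.05, 0, 0], 0, 0], [[0.05, 0, 0], 0, 0], [[0.05, 0, 0], 0, 0], [[0.03, 0, 0], 0, 0], [[0, 0, 0], 0, 0]]}}

```text
t: 17.15
eef_pos: [0.5124, 0.2543, 0.1467]
orientation: [0.712, 0.702, 0.0, 0.0]
contact_force: [0.7, -0.7, -0.3]
grip_width: 0.0002
finger_force: 0.0
```

```bash
cat > sq.py <<'E'
import sys
from h import *
O=np.array([591.97,-.24]);a=-.0168;R=np.array([[np.cos(a),-np.sin(a)],[np.sin(a),np.cos(a)]])
W=lambda x,y,z:np.r_[O+R@[x,y],z]/1000
t=cv2.imread("pics/"+sys.argv[1]).astype(float);g=cv2.cvtColor(t.astype(np.uint8),cv2.COLOR_BGR2GRAY).astype(np.float32)
# sample grey on the board-frame grid at a height; find the steepest edge on each scan line
def edge(z,xs,ys,axis):
    X,Y=np.meshgrid(xs,ys,indexing="ij")
    q=proj("top",np.array([W(x,y,z) for x,y in zip(X.ravel(),Y.ravel())])).astype(np.float32).reshape(X.shape+(2,))
    I=cv2.GaussianBlur(cv2.remap(g,q[...,0],q[...,1],cv2.INTER_CUBIC),(5,5),0)
    G=np.abs(np.gradient(I,axis=axis))**2
    s,o=(xs,ys) if axis==0 else (ys,xs)
    pos=(G*(s[:,None] if axis==0 else s[None])).sum(axis)/G.sum(axis)
    l=cv2.fitLine(np.c_[o,pos].astype(np.float32),cv2.DIST_HUBER,0,.01,.01).ravel()
    return pos.mean().round(2),round(float(np.degrees(np.arctan(l[1]/l[0]))),2)
print("rail outer",edge(26,np.arange(40,52,.25),np.arange(75,150,1.),0))
print("rail inner",edge(26,np.arange(24,36,.25),np.arange(75,150,1.),0))
print("stop near end",edge(26,np.arange(-46,-34,.25),np.arange(-28,-17,1.),0))
print("slab near",edge(12,np.arange(-148,-132,.25),np.arange(-200,20,1.),0),"slab -y",edge(12,np.arange(-130,90,1.),np.arange(-238,-222,.25),1))
print("blank near",edge(30,np.arange(-36,-24,.25),np.arange(-8,60,1.),0))
print("blank +y",edge(30,np.arange(-25,22,1.),np.arange(59,71,.25),1))
E
python3 - <<'E'
from h import *
ps=[grab_frame("top")[0].astype(float) for i in range(3)]
cv2.imwrite("pics/t4.png",np.mean(ps,0)[:,:,::-1].round().astype(np.uint8))
cv2.imwrite("pics/s4.png",grab_frame("side")[0][:,:,::-1])
E
for f in t3 t4; do python3 sq.py $f.png; done
```

```text
rail outer (np.float64(45.14), 0.01)
rail inner (np.float64(27.6), 0.17)
stop near end (np.float64(-41.69), -0.74)
slab near (np.float64(-140.27), 0.06) slab -y (np.float64(-229.53), 0.14)
blank near (np.float64(-34.01), 1.43)
blank +y (np.float64(65.84), -2.99)
rail outer (np.float64(45.16), -0.08)
rail inner (np.float64(27.59), 0.14)
stop near end (np.float64(-41.72), -0.41)
slab near (np.float64(-140.27), 0.06) slab -y (np.float64(-229.52), 0.13)
blank near (np.float64(-33.26), 0.64)
blank +y (np.float64(65.64), -2.11)
```

Call:
{"op": "play_rows", "data": {"plan": [[[-0.05, 0.03, 0], 0, 0], [[-0.05, 0.04, 0], 0, 0], [[-0.054, 0, 0.03], 0, 0], [[0, 0, 0.05], 0, 0], [[0, 0, 0.04], 0, 0], [[0, 0, 0.01], 0, 0], [[0, 0, 0], 0, 0]]}}

```text
t: 18.23
eef_pos: [0.5792, 0.0981, 0.017]
orientation: [0.713, 0.701, 0.0, 0.0]
contact_force: [1.1, 0.3, 0.6]
grip_width: 0.0001
finger_force: 0.0
```

Call:
{"op": "play_rows", "data": {"plan": [[[-0.006, 0, 0], 0, 0], [[-0.006, 0, 0], 0, 0], [[-0.004, 0, 0], 0, 0], [[-0.003, 0, 0], 0, 0], [[-0.001, 0, 0], 0, 0], [[0, 0, 0], 0, 0]]}}

```text
t: 18.98
eef_pos: [0.5785, 0.0786, 0.0166]
orientation: [0.713, 0.701, -0.0, -0.0]
contact_force: [0.6, -0.6, 0.6]
grip_width: -0.0002
finger_force: 0.0
```

Call:
{"op": "play_rows", "data": {"plan": [[[-0.001, 0, 0], 0, 0], [[-0.001, 0, 0], 0, 0], [[-0.001, 0, 0], 0, 0], [[0, 0, 0], 0, 0]]}}

```text
t: 19.48
eef_pos: [0.5784, 0.0757, 0.0166]
orientation: [0.713, 0.701, -0.0, -0.0]
contact_force: [-0.1, 1.1, 0.0]
grip_width: -0.0004
finger_force: 0.6
```

Call:
{"op": "play_rows", "data": {"plan": [[[-0.001, 0, 0], 0, 0], [[-0.001, 0, 0], 0, 0], [[0, 0, 0], 0, 0]]}}

```text
t: 19.85
eef_pos: [0.5778, 0.0752, 0.0166]
orientation: [0.713, 0.701, 0.0, -0.002]
contact_force: [-2.3, 7.6, 3.0]
grip_width: -0.0
finger_force: 3.9
```

Call:
{"op": "play_rows", "data": {"plan": [[[0.015, 0, 0], 0, 0], [[0, -0.01, -0.04], 0, 0], [[0, -0.05, 0], 0, 0], [[-0.036, 0, 0], 0, 0], [[-0.036, 0, 0.02], 0, 0], [[0, 0, 0.02], 0, 0], [[0, 0, 0], 0, 0]]}}

```text
t: 20.72
eef_pos: [0.5164, 0.0177, 0.0154]
orientation: [0.713, 0.701, -0.001, -0.001]
contact_force: [-0.2, -0.1, 0.9]
grip_width: 0.0
finger_force: 0.0
```

Call:
{"op": "play_rows", "data": {"plan": [[[0, 0.008, 0], 0, 0], [[0, 0.008, 0], 0, 0], [[0, 0.006, 0], 0, 0], [[0, 0.004, 0], 0, 0], [[0, 0.001, 0], 0, 0], [[0, 0, 0], 0, 0], [[0, 0, 0], 0, 0]]}}

```text
t: 21.6
eef_pos: [0.5447, 0.0172, 0.0169]
orientation: [0.713, 0.701, 0.0, 0.0]
contact_force: [0.3, 0.5, 2.2]
grip_width: -0.0
finger_force: 0.0
```

Call:
{"op": "play_rows", "data": {"plan": [[[0, 0.001, 0], 0, 0], [[0, 0.001, 0], 0, 0], [[0, 0.001, 0], 0, 0], [[0, 0.001, 0], 0, 0], [[0, 0, 0], 0, 0]]}}

```text
t: 22.22
eef_pos: [0.5484, 0.0171, 0.0165]
orientation: [0.713, 0.701, -0.0, -0.0]
contact_force: [-0.1, -0.2, -0.4]
grip_width: 0.0002
finger_force: 0.0
```

Call:
{"op": "play_rows", "data": {"plan": [[[0, 0.001, 0], 0, 0], [[0, 0.0005, 0], 0, 0], [[0, 0, 0], 0, 0]]}}

```text
t: 22.6
eef_pos: [0.5496, 0.0171, 0.0165]
orientation: [0.713, 0.701, -0.0, -0.0]
contact_force: [-2.9, -0.3, 1.5]
grip_width: 0.0001
finger_force: 1.5
```

Call:
{"op": "play_rows", "data": {"plan": [[[0, -0.015, 0], 0, 0], [[0, -0.03, -0.03], 0, 0], [[0, 0, -0.06], 0, 0], [[0.05, 0, -0.04], 0, 0], [[0.05, 0, 0], 0, 0], [[0.05, 0, 0], 0, 0], [[0.05, 0, 0], 0, 0], [[0.03, 0, 0], 0, 0], [[0, 0, 0], 0, 0]]}}

```text
t: 23.72
eef_pos: [0.509, 0.2484, 0.1459]
orientation: [0.712, 0.702, 0.001, 0.0]
contact_force: [-1.0, -0.3, 1.0]
grip_width: 0.0
finger_force: 0.0
```

```bash
python3 - <<'E'
from h import *
ps=[grab_frame("top")[0].astype(float) for i in range(3)]
cv2.imwrite("pics/t5.png",np.mean(ps,0)[:,:,::-1].round().astype(np.uint8))
s=grab_frame("side")[0][:,:,::-1];cv2.imwrite("pics/s5.png",s)
a=cv2.imread("pics/t5.png")[165:225,255:350]
a=cv2.resize(a,None,fx=8,fy=8,interpolation=cv2.INTER_CUBIC)
cv2.imwrite("pics/c5.png",a)
E
python3 sq.py t5.png
```

```text
rail outer (np.float64(45.16), -0.09)
rail inner (np.float64(27.6), 0.15)
stop near end (np.float64(-41.69), -0.38)
slab near (np.float64(-140.27), 0.06) slab -y (np.float64(-229.52), 0.13)
blank near (np.float64(-32.52), -0.34)
blank +y (np.float64(64.94), 0.51)
```

View pics/c5.png

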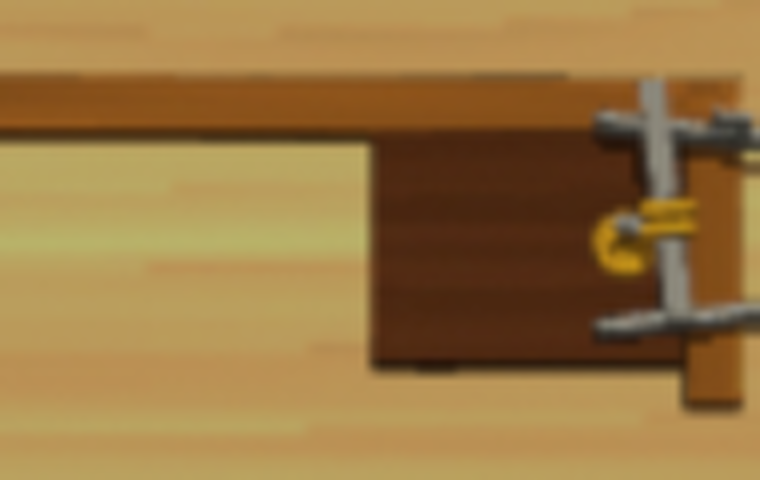

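The blank now sits square: its edges are within about 0.5° of the board, and the near and +y faces are at their home values. The pin at (625,240) lies between the tips, and the brass rider shows at (668,215). Next, over to the squeeze point.

Call:
{"op": "play_rows", "data": {"plan": [[[-0.045, 0.015, 0], 0, 0.07], [[-0.045, 0.015, 0], 0, 0.07], [[-0.045, 0.015, 0], 0, 0.07], [[-0.045, 0.015, 0], 0, 0.07], [[-0.045, 0.015, 0], 0, 0.07], [[-0.045, 0.012, 0], 0, 0.07], [[-0.045, 0, 0], 0, 0.07], [[0, 0, 0], 0, 0.07], [[0, 0, 0], 0, 0.07]]}}

```text
t: 25.05
eef_pos: [0.5902, -0.0702, 0.1456]
orientation: [0.714, 0.701, 0.0, -0.0]
contact_force: [0.4, 0.2, -0.2]
grip_width: 0.0698
finger_force: 0.0
```

Run:
```python
from h import *
from bench import telemetry
O=np.array([591.97,-.24]);a=-.0168;R=np.array([[np.cos(a),-np.sin(a)],[np.sin(a),np.cos(a)]])
st=telemetry.state();q=st['orientation'];print((st['eef_pos'][:2]*1000-O)@R,st['eef_pos'],np.degrees(2*np.arctan2(q[1],q[0])),st['grip_width'],st['joint_pos'])
s=np.mean([grab_frame("side")[0].astype(float) for i in range(4)],0)[:,:,::-1].round().astype(np.uint8);cv2.imwrite("pics/s6.png",s)
a=cv2.resize(s[165:235,295:370],None,fx=8,fy=8,interpolation=cv2.INTER_CUBIC)
cv2.imwrite("pics/c6.png",a)
for P in[(0,-18,80),(0,10,55)]:
    print(proj("side",np.r_[O+R@P[:2],P[2]]/1000))
```

```text
[ -0.60666313 -70.00487227] [ 0.5901874  -0.0702248   0.14559685] 88.9521690384373 0.06983191948740053 [-3.09148497e-01  2.07928325e-01  1.76685866e+00  2.88542440e-04
  1.16710218e+00 -2.90973780e-01]
[[329.20474644 187.46667356]]
[[326.85876801 204.48501488]]
```

View pics/c6.png

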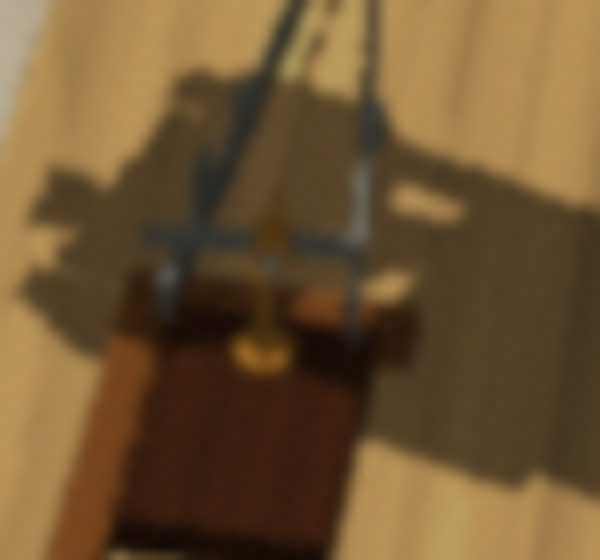

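The side crop shows the index fin on the far leg (left) at about crop (207,165), full-image (320.9,185.6). The brass rider's fin is at about (277,200), full-image (329.6,190).

```bash
cat > fin.py <<'E'
import sys
from h import *
O=np.array([591.97,-.24]);a=-.0168;R=np.array([[np.cos(a),-np.sin(a)],[np.sin(a),np.cos(a)]])
W=lambda x,y,z:np.r_[O+R@[x,y],z]/1000
def rectify(n,img,z,xs,ys):  # rows: y descending step, cols: x
    X,Y=np.meshgrid(xs,ys)
    q=proj(n,np.array([W(x,y,z) for x,y in zip(X.ravel(),Y.ravel())])).astype(np.float32).reshape(X.shape+(2,))
    return cv2.remap(img,q[...,0],q[...,1],cv2.INTER_CUBIC)
def upright(n,img,y,xs,zs): # vertical plane board y
    X,Z=np.meshgrid(xs,zs)
    q=proj(n,np.array([W(x,y,z) for x,z in zip(X.ravel(),Z.ravel())])).astype(np.float32).reshape(X.shape+(2,))
    return cv2.remap(img,q[...,0],q[...,1],cv2.INTER_CUBIC)
E
python3 - <<'E'
from fin import *
t=cv2.imread("pics/t5.png");s=cv2.imread("pics/s6.png")
# fin plane y = -190+172cos(.11) = -19 ; 8 px/mm
A=upright("side",s,-19,np.arange(45,-45,-.125),np.arange(95,45,-.125))[:, :]
B=rectify("top",t,80,np.arange(45,-45,-.125),np.arange(0,-25,-.125))
for I in(A,B):
    for k in range(0,I.shape[1],80): cv2.line(I,(k,0),(k,6),(255,255,255),1)
cv2.imwrite("pics/c7.png",np.vstack([A,B])[:600])
print(A.shape,B.shape)
E
```

```text
(400, 720, 3) (200, 720, 3)
```

View pics/c7.png

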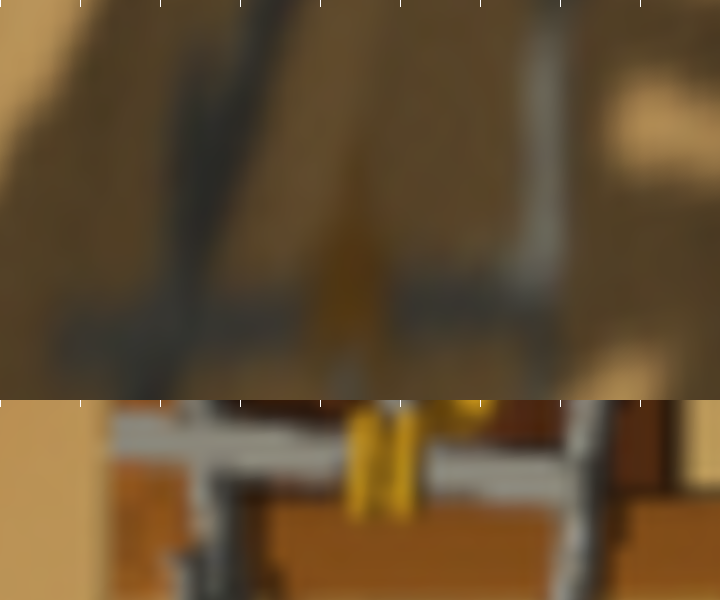

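The rectified crops (upper: side camera, upright plane through the fins; lower: top camera) put the rider fin near x ≈ -1±2 mm and the index near x ≈ 21.5, so r is roughly 20–23. I'll descend, squeeze partway and compare the fins directly.

Call:
{"op": "play_rows", "data": {"plan": [[[0, 0.0006, 0.04], 0, 0.07], [[0, 0, 0.04], 0, 0.07], [[0, 0, 0.02], 0, 0.07], [[0, 0, 0.0096], 0, 0.07], [[0, 0, 0], 0, 0.06], [[0, 0, 0], 0, 0.05], [[0, 0, 0], 0, 0.045], [[0, 0, 0], 0, 0.04], [[0, 0, 0], 0, 0.037], [[0, 0, 0], 0, 0.034], [[0, 0, 0], 0, 0.032], [[0, 0, 0], 0, 0.032]], "newtons": 20}}

```text
t: 26.75
eef_pos: [0.5922, -0.0699, 0.0372]
orientation: [0.713, 0.701, 0.001, 0.001]
contact_force: [-0.4, 1.5, 6.7]
grip_width: 0.0321
finger_force: 4.3
```

Call:
{"op": "play_rows", "data": {"plan": [[[0, 0, 0], 0, 0.032], [[0, 0, 0], 0, 0.032]]}}

```text
t: 27.0
eef_pos: [0.5922, -0.0699, 0.0373]
orientation: [0.713, 0.701, 0.001, 0.001]
contact_force: [-0.9, 1.6, 6.6]
grip_width: 0.0325
finger_force: 4.3
```

```bash
cat > shot.py <<'E'
import sys
from fin import *
from bench import telemetry
k=sys.argv[1]
for n in("side","top"):
    cv2.imwrite(f"pics/{n}_{k}.png",np.mean([grab_frame(n)[0].astype(float) for i in range(4)],0)[:,:,::-1].round().astype(np.uint8))
st=telemetry.state();print(st['t'],st['grip_width'],st['finger_force'],st['contact_force'],(st['eef_pos'][:2]*1000-O)@R,st['eef_pos'][2])
s=cv2.imread(f"pics/side_{k}.png");t=cv2.imread(f"pics/top_{k}.png")
a=cv2.resize(s[170:215,300:350],None,fx=12,fy=12,interpolation=cv2.INTER_CUBIC)[:540]
b=cv2.resize(t[165:220,325:360],None,fx=5.5,fy=5.5,interpolation=cv2.INTER_CUBIC)
b=cv2.copyMakeBorder(b,0,540-b.shape[0],0,0,cv2.BORDER_CONSTANT) if b.shape[0]<540 else b[:540]
a=cv2.convertScaleAbs(a,alpha=1.8)
cv2.imwrite(f"pics/c_{k}.png",np.hstack([a,b]))
E
python3 shot.py a
```

```text
27.4 0.03200360716884363 4.287402704358101 [0.68040902 1.12998427 5.44015159] [  1.35891502 -69.59639425] 0.03721447772305726
```

View pics/c_a.png

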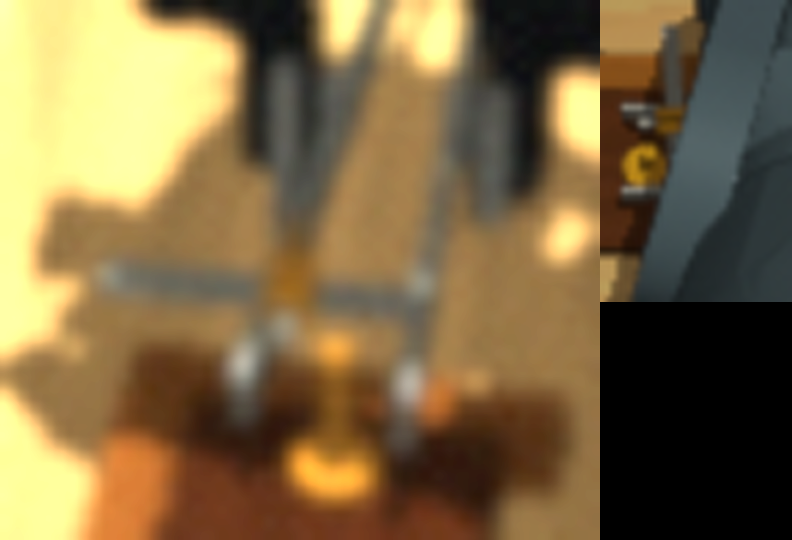

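At width 32 mm the side crop shows the far leg, index fin and rider (crop (292,270)) close together, so the fins are nearly aligned. I'll read the pixel values directly.

```bash
cat > num.py <<'E'
import sys,cv2,numpy as np
for k in sys.argv[1:]:
    s=cv2.imread(f"pics/{k}.png").astype(int)
    print(k,"cols 316..335: R-B | R")
    for v in range(181,198):
        print(v,' '.join('%3d'%x for x in (s[v,316:336,2]-s[v,316:336,0])),'|',' '.join('%3d'%x for x in s[v,316:336,2]))
E
python3 num.py s6 side_a
```

```text
s6 cols 316..335: R-B | R
181  41  42  44  44  44  44  41  25  11  10  24  39  49  52  51  48  46  45  47  47 |  78  79  82  82  82  84  82  68  53  48  62  79  93  96  93  88  86  87  87  87
182  41  43  42  40  37  39  33  17   9  17  35  46  51  52  49  47  46  47  48  48 |  77  80  82  79  78  79  76  60  48  55  74  90  94  95  93  88  85  87  88  87
183  43  43  43  34  27  29  25  12  12  26  41  49  51  51  50  46  46  47  47  46 |  78  80  80  74  69  71  71  57  50  64  82  92  96  95  92  87  85  87  87  88
184  41  43  39  27  19  21  18   9  17  34  46  51  53  50  48  45  45  48  47  48 |  77  80  78  68  60  62  62  52  54  72  88  94  96  94  90  86  85  85  86  86
185  42  42  38  20  12  14  10   9  22  41  50  52  52  52  47  46  45  48  46  47 |  79  80  76  62  52  56  51  47  60  81  92  94  96  94  88  84  85  88  87  87
186  42  42  32  16   8   5   6  11  29  45  49  51  51  49  47  45  46  47  48  46 |  80  79  72  57  46  47  44  47  65  85  92  96  96  92  87  84  86  86  87  87
187  43  42  32  16   6   4   7  16  34  47  51  51  52  50  47  47  45  48  4
[... 3899 characters left out ...]
  77  78  77  78  78  77  80  85  82
194  14  13  11  12  12  26  48  62  66  56  32  16  12  11  13  14  15  14  11  12 |  62  60  60  61  61  68  78  86  86  80  68  62  62  60  62  64  63  66  73  74
195  30  29  31  30  26  29  41  46  52  50  32  17  14  13  12  10   9  10   7  15 |  74  75  78  77  72  70  75  82  84  78  70  64  62  62  60  61  59  60  59  62
196  44  44  45  43  33  26  30  28  35  49  44  36  34  29  29  24  22  17   9  18 |  84  85  89  88  78  70  76  86  87  86  84  82  81  76  72  72  70  64  57  63
197  47  48  48  42  30  17  17  19  31  51  57  58  58  50  43  42  38  28  16  22 |  86  89  92  88  80  67  73  85  90  93  98 104 102  94  88  84  82  73  62  65
```

Call:
{"op": "play_rows", "data": {"plan": [[[0, 0, 0], 0, 0.035], [[0, 0, 0], 0, 0.038], [[0, 0, 0], 0, 0.038], [[0, 0, 0], 0, 0.038]]}}

```text
t: 27.9
eef_pos: [0.5915, -0.0701, 0.0364]
orientation: [0.713, 0.701, 0.0, 0.0]
contact_force: [0.4, -1.3, 4.3]
grip_width: 0.038
finger_force: 2.9
```

```bash
python3 shot.py b; python3 num.py side_b
python3 - <<'E'
from fin import *
for P in [(0,-19,80),(0,-5,80),(22,-19,80),(0,-19,70),(-22.9,-19,80)]: print(P,proj("side",W(*P)),proj("top",W(*P)))
E
```

```text
28.3 0.03838972523219204 2.850136198103428 [ 0.23901846 -1.69810208  3.90393957] [  0.45813789 -69.74779884] 0.036147890303252043
side_b cols 316..335: R-B | R
181  69  53  39  23   6   3   5   4   2   3   5  14  31  46  52  51  50  49  50  50 | 129  99  75  44  28  38  51  46  32  38  45  55  74  92  98  94  92  91  93  93
182  57  46  41  27  10   5   3   2   4   3   8  23  41  51  52  50  49  48  50  50 | 106  85  78  56  34  38  50  46  36  40  46  62  84  96  97  92  89  92  93  94
183  51  45  43  37  23  10   5   4   3   4  12  30  48  54  51  49  50  49  49  50 |  93  86  83  71  52  44  50  45  40  42  50  70  91  99  95  92  90  91  92  93
184  46  46  47  44  35  23   9   4   2   6  20  38  51  54  51  48  48  49  50  49 |  86  86  88  81  70  63  53  48  46  48  58  79  97 100  95  92  90  91  94  92
185  45  46  47  46  41  27  11   4   4   9  27  45  54  53  50  47  48  50  50  48 |  85  84  88  86  83  70  55  49  48  51  69  91 100  99  93  90  92  92  93  92
186  45  46  47  45  39  26  10   5   5  13  33  50  54  53  50  48  49  51  48  49 |  85  87  88  86  83  69 
[... 1550 characters left out ...]
196  39  39  33  21   8  11  21  33  38  37  37  47  46  31  26  25  23  23  19  17 |  81  83  79  67  54  53  62  74  78  89  95  88  82  74  72  69  71  70  67  63
197  45  45  34  18   9  17  35  45  42  31  31  52  60  51  42  40  40  38  37  32 |  84  88  84  70  54  57  76  85  88  93 100 100  98  93  85  84  84  82  83  77
(0, -19, 80) [[329.28698773 187.15109417]] [[343.73930618 190.24592849]]
(0, -5, 80) [[328.12330031 191.61643968]] [[336.47418856 190.21584182]]
(22, -19, 80) [[319.42357424 185.86680265]] [[343.64031291 179.10105517]]
(0, -19, 70) [[329.27037638 190.38880417]] [[343.38988203 191.29297351]]
(-22.9, -19, 80) [[339.62738729 188.49749291]] [[343.84327299 201.95073289]]
```

Call:
{"op": "play_rows", "data": {"plan": [[[0, 0, 0], 0, 0.035], [[0, 0, 0], 0, 0.032], [[0, 0, 0], 0, 0.029], [[0, 0, 0], 0, 0.026], [[0, 0, 0], 0, 0.026], [[0, 0, 0], 0, 0.026]]}}

```text
t: 29.05
eef_pos: [0.5915, -0.0694, 0.0365]
orientation: [0.713, 0.701, 0.0, -0.0]
contact_force: [-0.0, 0.9, 7.3]
grip_width: 0.0259
finger_force: 5.4
```

```bash
python3 shot.py c; python3 num.py side_c
```

```text
29.45 0.02624401448946646 5.4422371834516525 [-1.15114202  0.38761908  6.30441103] [  0.68815511 -69.2175181 ] 0.03652765776108843
side_c cols 316..335: R-B | R
181  70  53  48  46  44  34  14   2   2   4   2   2   4   7  15  33  45  47  45  29 | 130 100  89  86  84  66  30  26  41  48  36  30  40  46  53  74  87  90  89  76
182  57  47  46  47  45  35  15   3   3   4   3   1   5  12  25  40  47  48  43  25 | 106  89  86  87  83  66  33  29  43  48  38  31  41  50  65  79  88  89  87  74
183  51  47  47  47  47  39  23   6   3   5   4   2   7  17  34  45  49  47  39  21 |  93  86  87  86  85  71  47  34  44  49  42  33  45  55  74  86  89  89  85  70
184  45  46  47  47  45  44  33  20  10   4   4   2   8  22  38  47  48  47  38  20 |  86  86  87  87  87  84  68  54  53  51  44  39  48  61  80  88  90  90  82  66
185  46  46  47  45  48  49  44  32  18   7   3   4  11  28  43  47  47  45  33  17 |  85  87  86  87  90  90  84  72  62  53  45  43  50  66  84  89  90  88  78  63
186  45  45  47  46  48  49  46  37  23   8   4   5  13  32  43  47  49  44  30  18 |  84  87  87  88  90  93
[... 1182 characters left out ...]
  62  73  76  76  76  72  66  62  76
194  19  17  17  19  36  55  60  59  41  16   6   7  10  10  13  12  14   9  20  37 |  66  65  64  64  72  81  84  82  72  60  54  58  60  61  61  62  62  56  64  79
195  35  34  34  35  40  43  44  50  37  17  13  17  15  14  12  10   6   8  22  39 |  77  76  78  76  75  79  82  78  69  59  61  65  64  64  61  59  54  53  65  82
196  46  48  47  46  40  29  29  39  34  22  30  35  34  34  28  23  14  10  24  42 |  86  88  90  87  81  83  86  78  64  62  74  81  81  78  75  72  61  55  64  84
197  46  48  50  46  38  26  21  27  24  28  46  58  59  51  44  35  22  15  28  45 |  84  88  90  89  83  82  82  73  62  66  88 102 103  94  88  81  70  63  70  88
```

```bash
python3 num.py side0
python3 - <<'E'
from fin import *
t=cv2.imread("pics/t5.png")
T=t.astype(int)
print("top t5 rows175..205 cols 334..346, R-B | R")
for v in range(176,206): print(v,' '.join('%3d'%x for x in T[v,334:347,2]-T[v,334:347,0]),'|',' '.join('%3d'%x for x in T[v,334:347,2]))
for n in("top","side"):
  for P in [(22.9,-19,80),(22.9,-19,62),(0,-19,80),(0,-19,72),(0,-7,80),(0,-7,72),(-22.9,-19,62),(22.9,-19,62)]: print(n,P,proj(n,W(*P)).round(2))
E
```

```text
side0 cols 316..335: R-B | R
181  84  85  88  88  84  84  72  48  20  19  46  64  67  61  70  82  88  87  85  85 | 154 159 164 164 162 160 155 129  91  73 100 136 137 120 134 159 165 165 167 169
182  83  84  84  80  74  71  60  32  16  34  60  74  67  66  76  83  89  87  86  86 | 154 160 162 158 150 151 143 114  76  87 125 150 141 127 146 159 167 169 168 170
183  83  87  81  68  52  56  45  20  21  50  70  73  72  72  81  85  87  84  86  86 | 156 160 161 148 130 135 131 102  77 109 144 147 141 147 161 164 167 168 165 167
184  83  85  79  57  36  39  30  17  33  63  75  68  71  77  84  88  88  86  88  88 | 157 159 154 132 107 111 112  86  87 130 151 142 138 155 167 167 165 168 168 166
185  85  85  73  44  26  23  19  19  45  71  74  66  67  78  85  87  87  86  85  85 | 158 160 144 112  85  93  93  72 100 142 146 131 132 159 167 167 166 166 169 168
186  83  83  70  36  15  14   8  23  55  75  68  59  68  79  86  87  87  87  86  86 | 158 160 135  91  69  78  71  75 116 149 137 115 133 161 165 164 166 165 168 167
187  87  85  65  33   9   9  12  34  62  70  65  62  76  82  86  87  88  86
[... 4983 characters left out ...]

205  16  16  12  10   9   8   9   9  11   9  11  17  21 | 124 115 103  93  67  61  62  63  73  75  68  70  66
top (22.9, -19, 80) [[343.64 178.65]]
top (22.9, -19, 62) [[343.02 180.73]]
top (0, -19, 80) [[343.74 190.25]]
top (0, -19, 72) [[343.46 191.09]]
top (0, -7, 80) [[337.51 190.22]]
top (0, -7, 72) [[337.29 191.06]]
top (-22.9, -19, 62) [[343.21 203.6 ]]
top (22.9, -19, 62) [[343.02 180.73]]
side (22.9, -19, 80) [[319.02 185.81]]
side (22.9, -19, 62) [[319.15 191.6 ]]
side (0, -19, 80) [[329.29 187.15]]
side (0, -19, 72) [[329.27 189.75]]
side (0, -7, 80) [[328.29 190.97]]
side (0, -7, 72) [[328.28 193.57]]
side (-22.9, -19, 62) [[339.43 194.28]]
side (22.9, -19, 62) [[319.15 191.6 ]]
```

Call:
{"op": "play_rows", "data": {"plan": [[[0, 0, 0], 0, 0.0285], [[0, 0, 0], 0, 0.0293], [[0, 0, 0], 0, 0.0293], [[0, 0, 0], 0, 0.0293], [[0, 0, 0], 0, 0.0293]]}}

```text
t: 30.08
eef_pos: [0.5914, -0.0696, 0.0363]
orientation: [0.713, 0.701, 0.0, -0.0]
contact_force: [1.0, -0.1, 5.5]
grip_width: 0.0293
finger_force: 4.8
```

```bash
python3 shot.py d
python3 - <<'E'
from fin import *
from bench import telemetry
import time
print([round(telemetry.state()['grip_width'],5) for _ in range(3)])
# saturation (R-B)/R centroids of the brass, near-fin rows, and index dark left edge, per picture
for k in ("side0","s6","side_b","side_a","side_d","side_c"):
    s=cv2.imread(f"pics/{k}.png").astype(float);S=(s[...,2]-s[...,0])/s[...,2]
    out=[]
    for v in(189,190,191,192,193,194): 
        r=S[v,316:336]; e=np.clip(r-.56,0,None); out.append(round(float((e*np.arange(316,336)).sum()/max(e.sum(),1e-6)),2))
    ed=[]
    for v in(186,187,188,189,190):
        r=s[v,316:336,2]-s[v,316:336,0]; m=np.median(s[v,330:340,2]-s[v,330:340,0]) ; i=np.argmax(r<m/2); ed.append(round(316+i-1+(r[i-1]-m/2)/(r[i-1]-r[i]),2) if i else 0)
    print(k,"brass",out,"index left edge",ed)
E
python3 num.py side_d
```

```text
30.475 0.029348289930543985 4.759116321802139 [1.21081127 0.3633445  5.9711077 ] [  0.52637381 -69.3296863 ] 0.03632215495029685
[0.02935, 0.02935, 0.02935]
side0 brass [329.0, 329.02, 328.93, 328.88, 328.66, 328.63] index left edge [np.float64(318.79), np.float64(318.7), np.float64(318.68), np.float64(318.63), np.float64(318.64)]
s6 brass [328.9, 328.94, 328.74, 328.79, 328.66, 328.57] index left edge [np.float64(318.55), np.float64(318.53), np.float64(318.53), np.float64(318.53), np.float64(318.38)]
side_b brass [326.51, 326.5, 326.42, 326.56, 326.33, 326.11] index left edge [np.float64(321.12), np.float64(320.93), np.float64(320.87), np.float64(321.02), np.float64(321.11)]
side_a brass [0.0, 324.01, 324.04, 324.06, 323.77, 323.77] index left edge [np.float64(322.59), np.float64(322.73), 0, 0, 0]
side_d brass [322.38, 322.87, 323.2, 323.52, 323.41, 323.29] index left edge [np.float64(323.79), np.float64(324.19), np.float64(324.64), np.float64(324.69), np.float64(334.66)]
side_c brass [322.17, 322.15, 322.22, 322.18, 322.12, 322.13] index left edge [np.float64(324.5), np.float64(324
[... 2343 characters left out ...]
  62  64  60  60  72  87  87  85  79  64  61  60  61  61  62  64  63  62  68
195  31  31  33  30  30  40  52  50  54  47  25  15  13  12  10  10   9   9   9  20 |  76  76  78  76  72  75  86  86  84  81  70  63  64  62  60  60  59  58  56  64
196  43  45  48  45  44  45  40  32  40  48  40  37  32  30  27  23  20  13  10  25 |  83  87  91  88  85  83  88  87  80  85  83  83  80  76  74  71  67  61  56  66
197  48  48  50  50  48  39  26  19  32  49  55  60  58  50  44  40  35  22  14  29 |  85  88  91  91  90  89  87  80  74  87  98 106 102  94  88  84  78  68  57  70<stdin>:7: RuntimeWarning: divide by zero encountered in divide
<stdin>:7: RuntimeWarning: invalid value encountered in divide
```

View pics/c_d.png

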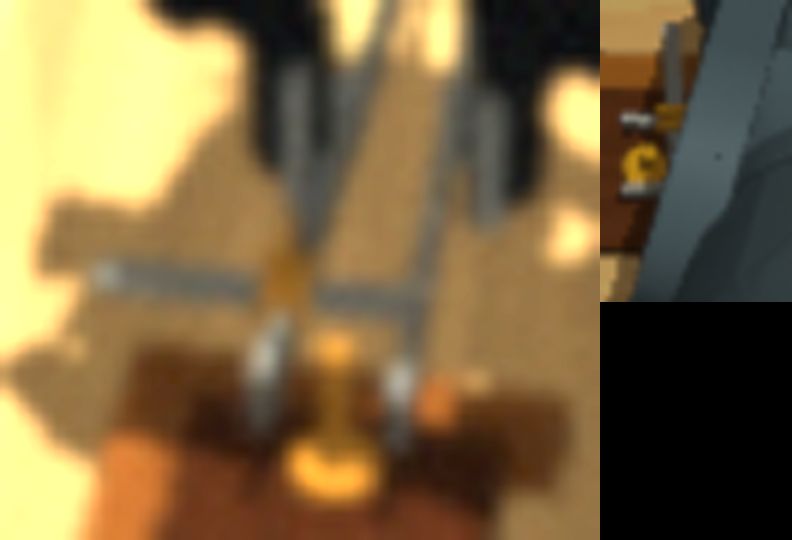

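At 29.3 mm the side crop shows the index fin standing right behind the brass fin, at about crop (290,270) upwards. Corrected for parallax, the fins agree to within about 0.4 mm, and the pin stands between the tips with the blank in place. I'll settle it and hand in.

Call:
{"op": "play_rows", "data": {"plan": [[[0, 0, 0], 0, 0.0293], [[0, 0, 0], 0, 0.0293], [[0, 0, 0], 0, 0.0293], [[0, 0, 0], 0, 0.0293]]}}

```text
t: 30.98
eef_pos: [0.5913, -0.0696, 0.0363]
orientation: [0.713, 0.701, 0.0, -0.0]
contact_force: [-0.2, -0.2, 5.4]
grip_width: 0.029
finger_force: 4.8
```

```bash
python3 -c "
from bench import env
print(env.job_done())"
```

```text
the job is handed in; nothing more can be done
None
```

I handed the job in at about 31 s: the blank measured square (within about 0.5°) and flush in its corner before the squeeze, the tweezers are held at 29.3 mm over the studs with the fins aligned to about 0.4 mm by my estimate, and the arm stayed clear of the jar, cup and pot; no verdict was returned.

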